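# Shut the press hood and start the stroke with the two-hand buttons

## Robot

A 7-joint arm with a two-finger parallel gripper is mounted at the origin on the work surface. World frame = base frame: x ahead of the robot, y to its left, z up, the work surface at z = 0. Lengths are in m, angles in degrees, forces in N, time in s.
With the tool pointing down it reaches from about 0.4 to 0.75 m from the base axis. Payload 19.5 kg.
Tool frame: the origin (TCP) lies on the centre line of the jaws, within the pads' length; the fingertips stand 14 mm ahead of it and the grasp point (between the pads) lies 5 mm behind it (r.tips_ahead is the distance from the TCP to the fingertips, in m); x points along the fingers, y is the direction in which the jaws open and shut, and the axes are right-handed (so a half turn about x gives the same grasp; the last joint's range is limited). The gripper opens to 85 mm and grips with 20 to 120 N. Pads are 22 mm wide; open, the fingers measure 114 mm over their backs; the gripper's body (76 mm by 85 mm) begins 54 mm behind the grasp point. The pads swing forward as they close: fully open they stand 13 mm farther back than shut.
Start: joints at [70.606, 40.479, -1.581, 85.061, 1.261, 54.483, -4.326], TCP at [0.168, -0.55, 0.245] pointing down, gripper open.
Joint ranges: [-155.06, 155.06], [-18.47, 123.98], [-90, 86.84], [0, 140.48], [-83.41, 263.41], [0, 116], [-161.91, 161.91]. Speed limits (degrees/s): [108.29, 108.29, 147.25, 147.25, 172.46, 172.46, 172.46].

## Interface

Orientations are given as [roll, pitch, yaw] about the fixed x, y, z axes, in that order (R = Rz(yaw) Ry(pitch) Rx(roll)).
In Python, from bench import r, grab_frame, spot_in, masks_of, spot_point gives the robot as it stands.
- The arm moves only by the tool drive_tool, never from a script. Its argument "targets" is a list of rows, each a list of 3 entries, a list of its own where there are three numbers: the turn, a rotation vector about the tool's x, y, z in units of 5 degrees (1.0 is 5 degrees), then the shift along the tool's x, y, z in m, then the finger opening in m, from 0 to 0.0854. In form: [[[rx, ry, rz], [dx, dy, dz], jaw], ...]. A call has 1 to 8 rows; each row shifts and turns the commanded pose from where the row before left it, along the tool's axes as they then stand; what a row does not reach is not made up. A row lasts 1/12 s, in which the tool goes at most 41.7 mm and 7.16 degrees, less where a joint would pass 70% of its speed; a pose out of reach is approached as far as the arm can. A call with a gripper value outside its range is refused whole. The fingers move at their own pace and stop on an object; "newtons" is the grip in N (left out, the last holds). Time passes only in rows, so rows that do not move let the fingers close. It gives the time, the measured TCP pose, the force and the opening at its end, in the units of the state.
- r.observe(): the state, without advancing time (a new reading comes with each control period).
- grab_frame(name): name is "scene" or "top"; returns a dict with "frame" (400x640x3 uint8, red, green, blue), "fx", "fy", "cx", "cy" (pixels), "view" (4x4, takes a point from world to camera coordinates). Camera axes: x right, y down, z forward; pixel columns grow to the right and rows downward; lengths in m; the calibration is good to about 2 mm. A picture is of the moment at which its call begins. There is no depth.
- r.sign_off(): hands the job in, once; it reports no verdict.
Trained networks look in the newest picture that a camera, given by its name, has taken for a name from the list of things; names that differ only in an ending like _2 or _b are one class to them, and where a whole thing is asked for, a point or a joint stands for the part that bears it (a point fixed in the world has none). Each returns a list of dicts, best first, with "p" (0 to 1); they miss things now and then, are a little off and sometimes report something else, mostly with a low value. They report only what shows in the picture. A call takes as long as a camera call.
- spot_in(target, camera): "pixel" ([row, column] in pixels, amid what is visible of it).
- masks_of(target, camera): "region" (400x640 bool, what is visible of it) and "pixel" ([row, column] in pixels, amid what is visible of it).
- spot_point(target, camera): "pixel" ([row, column] in pixels: a listed point, or the origin of a listed thing).
The state is a dict: "time": time; "q": joint angles; "dq": joint speeds; "effort": joint torques, N m; "ee_pos": TCP position; "eef_rot": TCP orientation; "ft_force": force on the tool from outside, world axes, zero at the start; "ft_torque": the same for the moment, N m; "gripper_width": opening from 0.0 (shut) to 1.0 (fully open).
Only numpy, scipy, OpenCV 4.12 (cv2) and the standard library are available. Lean on these libraries where they do the work, as an engineer would, in place of code of your own. Each camera call takes 0.05 s, during which the arm holds its last target. There are 200 camera calls.

## Task

Push the steel hood of the small bench press along until it is fully home over the die. Then, with one fingertip on each, press the two matching start buttons of the console down together, keep both well down for at least three seconds, and let go. Only touch, do not pick anything up: leave the single larger stop button unpressed, and the copper blank, chisel, hammer and jar where they are.

Things in the scene. Friction and masses are not known exactly. Their poses are not given: they have to be found in the camera images.
- press: Low bench press, fixed. Blue bed 180 (x) x 280 (y) x 90 mm high, its flat deck 90 mm above the table; origin under the centre of the bed; it stands to the left or to the right of the console, turned up to 0.3 rad. A lying grey motor, 76 mm high at most, is beside its +x side. The round die (r 30, 6 mm high) is at x 0, y +75 mm on the deck; a stop bar 22 mm high crosses the deck's +y end
- hood (a joint): Travel of the sliding hood along the press's +y axis, in m: 0 = fully open, 0.09 = fully shut against its stop. It starts between 0 and 0.03. It needs about 4 N to slide, does not spring back and cannot lift off
- hood_push (a point): Middle of the top edge of the hood's closed rear end face, moving with the hood; axes as the press. The hood is a plain steel box cover, 104 (x) x 100 (y) mm, its top 131 mm above the table, i.e. 40 mm above this face's bottom edge; the hood lies on the +y side of this point. The rear face is flat, 104 mm wide, looks to the press's -y, and is pushed towards +y; the clear deck behind it is at least 70 mm long at the start
- console: Two-hand console, fixed grey box 160 (x) x 180 (y) x 55 mm high; origin under its centre; turned up to 0.4 rad. Two equal black start buttons stand 64 mm apart along its y axis, at x +35 mm; a single larger black stop button (r 24) is at x -38 mm, y 0
- start_l_top (a point): Centre of the top of the start button at the console's +y side: a flat black cap, r 16 mm, moving with it; axes as the console. Its top stands 79 mm above the table when up
- start_r_top (a point): The same for the start button at the console's -y side, 64 mm from the other
- start_l (a joint): How far that start button is pressed, in m: 0 = up, 0.008 = bottomed; a spring, about 2 N to start it moving and 6 N at the bottom (each button); well down is 0.005 or more
- start_r (a joint): The same for the other start button
- stop (a joint): How far the larger stop button is pressed, in m, 0 = up; it is to be left up
- stop_top (a point): Centre of the top of the stop button, r 24 mm
- blank: Loose copper disc, r 18 mm, 4 mm thick, lying on the die; origin at the centre of its underside. The hood passes over it without touching
- chisel: Loose short steel chisel, 12 x 93 x 12 mm, lying along y near the -x edge of the press's deck; origin under its shank's centre
- hammer: Loose hammer about 260 mm long and 26 mm high, lying on the bench at the far right of the work, roughly along x; origin under the middle of its length
- jar: Closed jar, r 30, 85 mm high, standing on the bench at the far left of the work; origin under its centre

How it is judged:
By the outcome, as a careful person would: the job done as asked, in the order asked, and still so for the second after the job is handed in, with the robot touching nothing.
It also fails if it takes over 64 s, if anything falls off the work surface, if the arm or the gripper's body presses on something with over 40 N, if the wrist force passes 120 N, or if a joint passes its speed limit or range.

## Working session

There is one attempt and no reset: what is moved stays moved. The work goes in short steps, Python scripts to look and compute and a tool call to move; the robot and the scene stay as the last step left them, time stands still between calls to the robot, and variables do not carry over. Pictures are saved under pics/ and viewed, about 8 in all and at most 12, crops included, and the job is handed in when it is done.

Besides the shell and the picture viewer there is one more tool, called after ">>>" as a command line: name --argument value ..., lists and objects as JSON in quotes. drive_tool: Moves the arm, as the interface text tells. Its arguments: {"type":"object","properties":{"targets":{"type":"array","items":{"type":"array"}},"newtons":{"type":"number"}},"required":["targets"]}

```bash
mkdir -p pics; cat > h.py <<'E'
import numpy as np, cv2
from bench import r, grab_frame, spot_in, masks_of, spot_point
def ray(f,px):
    V=np.array(f["view"]);R=V[:3,:3];t=V[:3,3]
    d=np.array([(px[1]-f["cx"])/f["fx"],(px[0]-f["cy"])/f["fy"],1.])
    return -R.T@t, R.T@d
def atz(f,px,z):
    o,d=ray(f,px); return o+d*(z-o[2])/d[2]
def proj(f,p):
    V=np.array(f["view"]);c=V[:3,:3]@np.array(p)+V[:3,3]
    return [f["fy"]*c[1]/c[2]+f["cy"],f["fx"]*c[0]/c[2]+f["cx"]]
def save(f,n): cv2.imwrite("pics/"+n,np.ascontiguousarray(f["frame"][:,:,::-1]))
Z=dict(hood_push=.131,start_l_top=.079,start_r_top=.079,stop_top=.079,console=0,press=0,blank=.096,chisel=.09,hammer=0,jar=0)
E
python3 - <<'E'
from h import *
for c in("scene","top"):
    f=grab_frame(c); save(f,c+"1.png")
    o,_=ray(f,[0,0]); print(c,o.round(3))
    for n,z in Z.items():
        for s in spot_point(n,c)[:2]: print(n,round(s["p"],2),np.round(s["pixel"],1),atz(f,s["pixel"],z).round(4))
print(r.observe())
E
```

```text
scene [ 1.146 -0.219  1.156]
hood_push 0.67 [220.2 257.6] [ 0.5623 -0.24    0.131 ]
start_l_top 0.52 [193.7 404. ] [0.5949 0.2428 0.079 ]
start_l_top 0.22 [230.9 275.5] [ 0.5883 -0.1968  0.079 ]
start_r_top 0.39 [204.3 390.4] [0.6175 0.1836 0.079 ]
stop_top 0.61 [182.1 381.7] [0.5281 0.1915 0.079 ]
console 0.71 [204.2 387.5] [0.5751 0.2038 0.    ]
press 0.63 [231.7 274.1] [ 0.5488 -0.2004  0.    ]
blank 0.45 [205.1 290.4] [ 0.5233 -0.1274  0.096 ]
chisel 0.65 [200.  269.7] [ 0.4791 -0.1855  0.09  ]
hammer 0.65 [252.6 187. ] [ 0.529  -0.4909  0.    ]
jar 0.81 [170.3 446.4] [0.513  0.4674 0.    ]
top [0.337 0.    1.24 ]
hood_push 0.86 [209.7 399.8] [ 0.5612 -0.2357  0.131 ]
start_l_top 0.53 [194.4 219.3] [0.6019 0.2493 0.079 ]
start_r_top 0.58 [194.6 238.9] [0.6027 0.1956 0.079 ]
start_r_top 0.39 [219.2 236.3] [0.5341 0.1988 0.079 ]
stop_top 0.79 [219.8 236. ] [0.5324 0.1995 0.079 ]
console 0.97 [208.8 237.1] [0.5783 0.2117 0.    ]
press 0.97 [222.5 374.6] [ 0.5479 -0.1894  0.    ]
blank 0.46 [222.8 354.3] [ 0.5293 -0.1203  0.096 ]
chisel 0.67 [244.8 381.5] [ 0.4726 -0.1939  0.09  ]
chisel 0.66 [207.2 399. ] [ 0.5764 -0.2423  0.09  ]
jar 0.79 [227.1 150.9] [0.5182 0.4565 0.    ]
{'time': 1.1, 'q': array([70.60384145, 40.47904191, -1.57872882, 85.06199192,  1.2617348 ,
       54.48196272, -4.32593634]), 'dq': array([ 0.0369628 , -0.01244777, -0.00836703, -0.09870678,  0.01449975,
        0.07998752, -0.10716677]), 'effort': array([-9.05080906e-04, -8.82983637e+01,  1.23364639e+00, -2.36385870e+01,
        1.69044617e-02,  1.80378578e-03, -4.98845816e-05]), 'ee_pos': array([ 0.16814918, -0.54983744,  0.2452699 ]), 'eef_rot': array([-65.68070247,  89.99392205, 131.32369435]), 'ft_force': array([-0.78346822, -0.07503627,  0.11765438]), 'ft_torque': array([-0.01209878, -0.00373223,  0.00082675]), 'gripper_width': 0.9990624337788087}
```

```bash
python3 - <<'E'
import cv2,numpy as np
a=cv2.imread("pics/scene1.png")[130:300,150:500]; b=cv2.imread("pics/top1.png")[140:300,130:480]
cv2.imwrite("pics/c1.png",cv2.resize(np.vstack([a[:150],b[:150]]),None,fx=2,fy=2,interpolation=2))
from scipy.spatial.transform import Rotation as R
print(R.from_euler('xyz',[-65.68070247,89.99392205, 131.32369435],degrees=True).as_matrix().round(3))
E
```

```text
[[-0.     0.292 -0.956]
 [ 0.    -0.956 -0.292]
 [-1.    -0.     0.   ]]
```

View pics/c1.png

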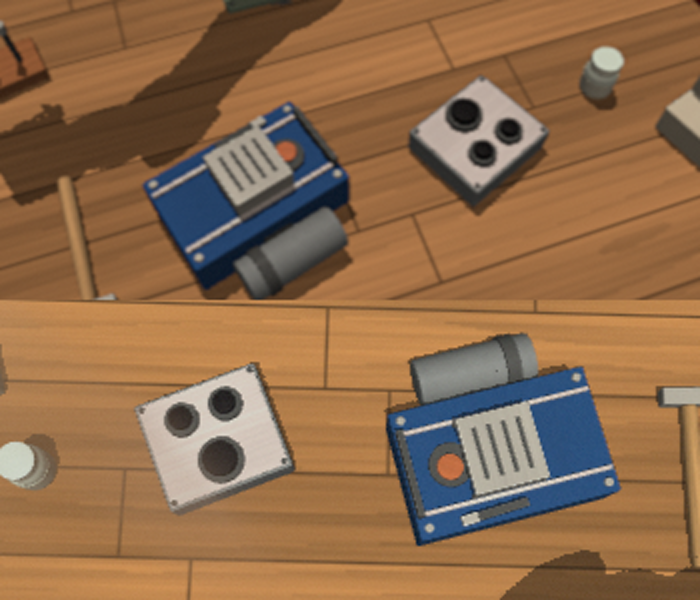

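The views show the press on the right (hood centre near top-view pixel (222,382), die and blank to its left) and the console on the left. The start buttons are near (192,242) and (200,220) and the stop near (219,240). The spotted start points are several pixels off, so I'll refine them by segmentation.

```bash
cat > m.py <<'E'
from h import *
f=grab_frame("top"); im=f["frame"]; g=im.max(2)
def best(n):
    m=masks_of(n,"top"); return m[0]["region"].astype(np.uint8)
def rect(mask,z):
    c=max(cv2.findContours(mask,0,1)[0],key=cv2.contourArea).reshape(-1,2)
    w=np.array([atz(f,[p[1],p[0]],z)[:2] for p in c]).astype(np.float32)
    (cx,cy),s,a=cv2.minAreaRect(w); return np.round([cx,cy],4),np.round(s,4),round(a,2)
hsv=cv2.cvtColor(im,cv2.COLOR_RGB2HSV)
# console: dark blobs within hull
m=best("console"); print("console rect",rect(m,.055))
hull=cv2.fillConvexPoly(np.zeros_like(m),cv2.convexHull(cv2.findNonZero(m)),1)
d=((g<75)&(cv2.erode(hull,np.ones((5,5)))>0)).astype(np.uint8)
n,l,st,ce=cv2.connectedComponentsWithStats(d)
for i in range(1,n):
    if st[i,4]>30: print("blob",st[i,4],ce[i].round(1),atz(f,ce[i][::-1],.074).round(4), "r",round(np.sqrt(st[i,4]/np.pi)*1.165/f["fx"],4))
b=cv2.inRange(hsv,(100,120,30),(125,255,255)); b=cv2.morphologyEx(b,cv2.MORPH_CLOSE,np.ones((5,5)))
cs=max(cv2.findContours(b,0,1)[0],key=cv2.contourArea); bb=cv2.drawContours(np.zeros_like(b),[cv2.convexHull(cs)],-1,1,-1)
print("press",rect(bb,.09))
h=best("hood_push"); print("hood",h.sum(),rect(h,.131))
k=((hsv[:,:,1]<70)&(g>110)&(bb>0)).astype(np.uint8); k=cv2.morphologyEx(k,cv2.MORPH_CLOSE,np.ones((3,3)));k=cv2.morphologyEx(k,cv2.MORPH_OPEN,np.ones((9,9)))
print("hoodcol",k.sum(),rect(k,.131))
E
python3 m.py
```

```text
console rect (array([0.5673, 0.2038]), array([0.1682, 0.1809]), 22.58)
blob 120 [241.6 190.4] [0.6159 0.1897 0.074 ] r 0.0166
blob 114 [219.9 198.4] [0.5919 0.248  0.074 ] r 0.0162
blob 248 [240.  218.5] [0.5371 0.1898 0.074 ] r 0.0239
press (array([ 0.5489, -0.1909]), array([0.1837, 0.2857]), 15.78)
hood 1561 (array([ 0.5493, -0.1854]), array([0.1103, 0.103 ]), 15.91)
hoodcol 1627 (array([ 0.5453, -0.1879]), array([0.1147, 0.1019]), 15.01)
```

>>> drive_tool --targets '[[[0.03,0,0],[0,-0.0088,-0.0292],0],[[0.03,0,0],[0,-0.0088,-0.0292],0],[[0.03,0,0],[0,-0.0088,-0.0292],0],[[0.03,0,0],[0,-0.0088,-0.0292],0],[[0.03,0,0],[0,-0.0088,-0.0292],0],[[0.03,0,0],[0,-0.0088,-0.0292],0],[[0.03,0,0],[0,-0.0088,-0.0292],0],[[0.03,0,0],[0,-0.0088,-0.0292],0]]'

```text
time: 1.92
ee_pos: [0.3734, -0.4151, 0.2454]
eef_rot: [143.6, 90.0, -20.6]
ft_force: [0.7, -0.3, 0.4]
gripper_width: -0.001
```

>>> drive_tool --targets '[[[0,0,0],[0,-0.0088,-0.0292],0],[[0,0,0],[0,-0.0088,-0.0292],0],[[0,0,0],[0,-0.0088,-0.0292],0],[[0,0,0],[0,-0.0088,-0.0292],0],[[0,0,0],[0,-0.0088,-0.0292],0],[[0,0,0],[0,-0.0088,-0.0292],0],[[0,0,0],[0,-0.0088,-0.0292],0],[[0,0,0],[0,0,0],0]]'

```text
time: 2.58
ee_pos: [0.5565, -0.2963, 0.2446]
eef_rot: [-135.9, 89.8, 60.2]
ft_force: [-0.9, 0.8, -0.1]
gripper_width: 0.001
```

>>> drive_tool --targets '[[[0,0,0],[0.01,-0.0062,-0.011],0],[[0,0,0],[0.02,-0.0062,-0.011],0],[[0,0,0],[0.02,0,0],0],[[0,0,0],[0.02,0,0],0],[[0,0,0],[0.01,0,0],0],[[0,0,0],[0,0,0],0]]'

```text
time: 3.08
ee_pos: [0.569, -0.2829, 0.163]
eef_rot: [-40.5, 89.8, 155.3]
ft_force: [-0.3, -0.3, -0.2]
gripper_width: -0.0
```

```bash
python3 - <<'E'
from h import *
f=grab_frame("scene"); o=r.observe(); p=o["ee_pos"]; print(p,r.tips_ahead,o["eef_rot"])
from scipy.spatial.transform import Rotation as R
print(R.from_euler('xyz',o["eef_rot"],degrees=True).as_matrix().round(3))
a=np.ascontiguousarray(f["frame"][:,:,::-1])
t=np.deg2rad(15.8);ex=np.array([np.cos(t),np.sin(t),0]);ey=np.array([-np.sin(t),np.cos(t),0])
P=np.array([.5616,-.2346,.131]); S=4; a=cv2.resize(a[150:300,180:360],None,fx=S,fy=S,interpolation=2)
def dot(q,c): 
    u=proj(f,q); cv2.circle(a,(int((u[1]+.5-180)*S),int((u[0]+.5-150)*S)),4,c,-1)
for s in(-.052,.052):
    dot(P+s*ex,(0,0,255)); dot(P+s*ex+.1*ey,(0,255,0))
dot([p[0],p[1],p[2]-r.tips_ahead],(0,255,255))
cv2.imwrite("pics/c2.png",a)
E
```

```text
[ 0.56952938 -0.28322974  0.16471168] 0.014 [-38.98069462  89.9202611  156.79453489]
[[-0.001  0.272 -0.962]
 [ 0.001 -0.962 -0.272]
 [-1.    -0.001  0.001]]
```

View pics/c2.png

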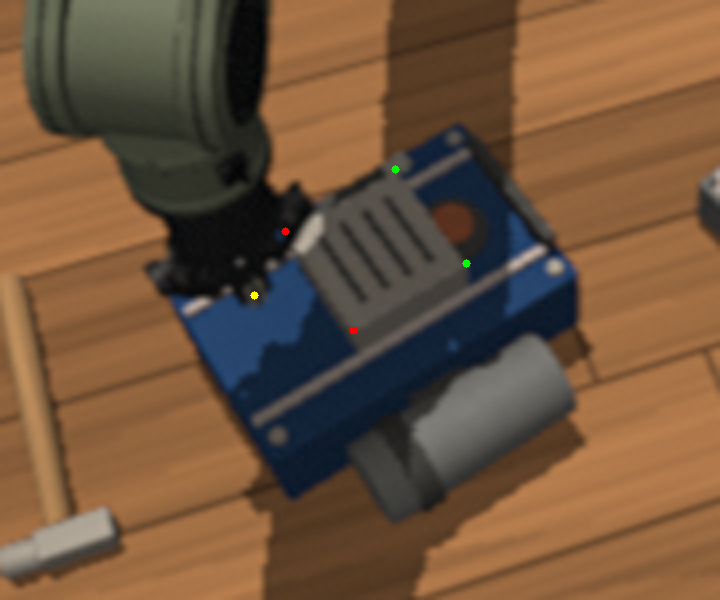

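The projected hood corners (red and green) fall within a few mm of the real ones, and the fingers stand over the clear deck behind the hood's rear face. Next I go down.

>>> drive_tool --targets '[[[0,0,0],[0.01,0,-0.003],0],[[0,0,0],[0.015,0,-0.003],0],[[0,0,0],[0.012,0,0],0],[[0,0,0],[0.008,0,0],0],[[0,0,0],[0.002,0,0],0],[[0,0,0],[0,0,0],0]]'

```text
time: 3.63
ee_pos: [0.5755, -0.2817, 0.1181]
eef_rot: [-37.5, 90.0, 158.3]
ft_force: [0.2, 0.0, 0.1]
gripper_width: 0.003
```

>>> drive_tool --targets '[[[0,0,0],[0,-0.008,0],0],[[0,0,0],[0,-0.008,0],0],[[0,0,0],[0,-0.008,0],0],[[0,0,0],[0,-0.006,0],0],[[0,0,0],[0,-0.006,0],0],[[0,0,0],[0,-0.006,0],0],[[0,0,0],[0,-0.006,0],0],[[0,0,0],[0,-0.006,0],0]]'

```text
time: 4.3
ee_pos: [0.5612, -0.2295, 0.1187]
eef_rot: [132.3, 89.9, -31.9]
ft_force: [3.6, -4.5, 3.7]
gripper_width: 0.001
```

>>> drive_tool --targets '[[[0,0,0],[0,-0.005,0],0],[[0,0,0],[0,-0.005,0],0],[[0,0,0],[0,-0.005,0],0],[[0,0,0],[0,-0.005,0],0],[[0,0,0],[0,-0.004,0],0],[[0,0,0],[0,-0.003,0],0],[[0,0,0],[0,-0.003,0],0],[[0,0,0],[0,0,0],0]]'

```text
time: 4.97
ee_pos: [0.5526, -0.2, 0.1182]
eef_rot: [-62.2, 90.0, 133.6]
ft_force: [-0.7, 0.6, 0.4]
gripper_width: -0.001
```

>>> drive_tool --targets '[[[0,0,0],[0,-0.003,0],0],[[0,0,0],[0,-0.003,0],0],[[0,0,0],[0,-0.002,0],0],[[0,0,0],[0,-0.002,0],0]]'

```text
time: 5.3
ee_pos: [0.5498, -0.191, 0.1182]
eef_rot: [-31.1, 90.0, 164.7]
ft_force: [1.4, -4.3, -0.8]
gripper_width: 0.006
```

>>> drive_tool --targets '[[[0,0,0],[0,-0.002,0],0],[[0,0,0],[0,-0.002,0],0],[[0,0,0],[0,-0.002,0],0]]'

```text
time: 5.55
ee_pos: [0.5484, -0.1855, 0.1183]
eef_rot: [84.6, 90.0, -79.6]
ft_force: [5.6, -20.2, -4.2]
gripper_width: -0.004
```

>>> drive_tool --targets '[[[0,0,0],[0,-0.0015,0],0],[[0,0,0],[0,-0.0015,0],0]]'

```text
time: 5.72
ee_pos: [0.5483, -0.1854, 0.1184]
eef_rot: [104.1, 89.7, -60.2]
ft_force: [11.9, -28.9, -14.0]
gripper_width: -0.001
```

>>> drive_tool --targets '[[[0,0,0],[0,-0.0015,0],0],[[0,0,0],[0,-0.0015,0],0]]'

```text
time: 5.88
ee_pos: [0.5482, -0.1853, 0.1185]
eef_rot: [105.8, 89.4, -58.6]
ft_force: [19.3, -45.3, -22.4]
gripper_width: 0.003
```

It has hit the stop. Now I back off and lift.

>>> drive_tool --targets '[[[0,0,0],[0,0.015,0],0],[[0,0,0],[0,0.02,0],0],[[0,0,0],[-0.01,0.01,0],0],[[0,0,0],[-0.025,0,0],0],[[0,0,0],[-0.025,0,0],0],[[0,0,0],[-0.025,0,0],0.05],[[0,0,0],[-0.02,0,0],0.05],[[0,0,0],[0,0,0],0.05]]'

```text
time: 6.55
ee_pos: [0.5598, -0.2227, 0.2268]
eef_rot: [154.8, 89.8, -9.4]
ft_force: [1.0, 0.1, 0.9]
gripper_width: 0.419
```

```bash
python3 - <<'E'
from h import *
o=r.observe(); print(o["ee_pos"],o["gripper_width"],o["ft_force"])
t=np.deg2rad(15.8);ey=np.array([-np.sin(t),np.cos(t)])
for c in("top","scene"):
    f=grab_frame(c); save(f,c+"3.png")
    for s in spot_point("hood_push",c)[:1]:
        w=atz(f,s["pixel"],.131); print(c,s["p"],w.round(4),"travel from start",((w[:2]-[.5616,-.2346])@ey).round(4),"press y",((w[:2]-[.549,-.191])@ey).round(4))
a=cv2.imread("pics/top3.png")[150:290,180:480]; b=cv2.imread("pics/scene3.png")[130:290,180:480]
cv2.imwrite("pics/c3.png",cv2.resize(np.vstack([a,b]),None,fx=2,fy=2,interpolation=2))
E
```

```text
[ 0.55984455 -0.22267     0.22678449] 0.4187934691225681 [0.96605243 0.06321476 0.88423254]
top 0.75 [ 0.5484 -0.1643  0.131 ] travel from start 0.0712 press y 0.0259
scene 0.94 [ 0.545  -0.1785  0.131 ] travel from start 0.0585 press y 0.0131
```

View pics/c3.png

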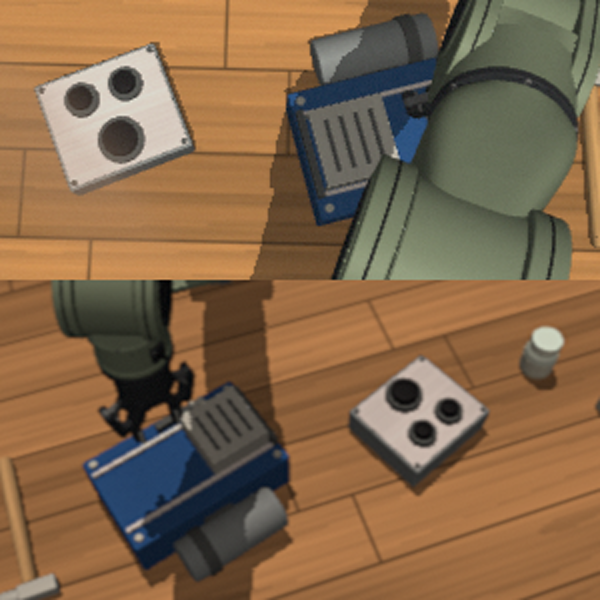

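The hood sits against the stop bar and covers the die, and the chisel and blank are undisturbed. The top view puts it at press y of about +26 mm, which matches a hood centred over the die. Now to the console.

>>> drive_tool --targets '[[[0,0,0],[0,-0.0294,-0.0117],0.05],[[0,0,0],[0,-0.0294,-0.0117],0.05],[[0,0,0],[0,-0.0294,-0.0117],0.05],[[0,0,0],[0,-0.0294,-0.0117],0.05],[[0,0,0],[0,-0.0294,-0.0117],0.05],[[0,0,0],[0,-0.0294,-0.0117],0.05],[[0,0,0],[0,-0.0294,-0.0117],0.05],[[0,0,0],[0,-0.0294,-0.0117],0.05]]'

```text
time: 7.42
ee_pos: [0.5845, 0.0306, 0.2223]
eef_rot: [-17.5, 89.9, 178.3]
ft_force: [-0.2, 0.0, -0.5]
gripper_width: 0.585
```

>>> drive_tool --targets '[[[0,0,0],[0,-0.0294,-0.0117],0.05],[[0,0,0],[0,-0.0294,-0.0117],0.05],[[0,0,0],[0,-0.0294,-0.0117],0.05],[[0,0,0],[0,-0.0294,-0.0117],0.05],[[0,0,0],[0,-0.0294,-0.0117],0.05],[[0,0,0],[0,-0.0294,-0.0117],0.05],[[-0.66,0,0],[0,0,0],0.05],[[-0.66,0,0],[0,0,0],0.05]]'

```text
time: 8.08
ee_pos: [0.6036, 0.2199, 0.2216]
eef_rot: [-17.0, 89.9, -174.3]
ft_force: [0.7, -1.3, -0.1]
gripper_width: 0.585
```

>>> drive_tool --targets '[[[0,0,0],[0.02,0,0],0.05],[[0,0,0],[0.03,0,0],0.05],[[0,0,0],[0.03,0,0],0.05],[[0,0,0],[0.01,0,0],0.05],[[0,0,0],[0,0,0],0.05]]'

```text
time: 8.5
ee_pos: [0.6032, 0.2174, 0.1306]
eef_rot: [-3.7, 89.7, -161.3]
ft_force: [-0.4, 0.0, 0.1]
gripper_width: 0.587
```

```bash
python3 - <<'E'
from h import *
from scipy.spatial.transform import Rotation as R
o=r.observe(); M=R.from_euler('xyz',o["eef_rot"],degrees=True).as_matrix(); p=o["ee_pos"]
print(p,o["gripper_width"],o["gripper_width"]*.0854,M.round(3).tolist(),r.tips_ahead)
B=np.array([[.6159,.1897,.079],[.5919,.248,.079]])
print("to mid, tool axes",(M.T@(B.mean(0)-p)).round(4), "yaw of y", np.rad2deg(np.arctan2(M[1,1],M[0,1])))
S=5;out=[]
for c in("top","scene"):
    f=grab_frame(c); a=f["frame"][:,:,::-1]; u=proj(f,B.mean(0)); r0,c0=int(u[0])-30,int(u[1])-40
    a=cv2.resize(np.ascontiguousarray(a[r0:r0+60,c0:c0+80]),None,fx=S,fy=S,interpolation=2)
    for q,col in [(B[0],(0,0,255)),(B[1],(0,0,255))]+[(p+M@[r.tips_ahead,s*.032,0],(0,255,255)) for s in(-1,1)]:
        u=proj(f,q); cv2.circle(a,(int((u[1]+.5-c0)*S),int((u[0]+.5-r0)*S)),3,col,-1)
    out.append(a)
cv2.imwrite("pics/c4.png",np.hstack(out))
E
```

```text
[0.60322732 0.2174201  0.13056469] 0.5869548265141672 0.05012594218430988 [[-0.005, 0.381, -0.924], [-0.002, -0.925, -0.381], [-1.0, -0.0, 0.005]] 0.014
to mid, tool axes [ 0.0516 -0.001  -0.0014] yaw of y -67.5933331273789
```

View pics/c4.png

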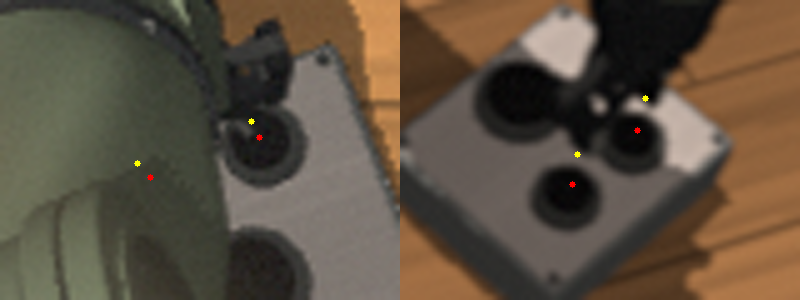

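The red marks lie within about 2 mm of both cap centres in both views, and the fingertips (yellow) line up over the two start buttons and clear of the stop. Going down.

>>> drive_tool --targets '[[[0,0,0],[0.012,-0.001,-0.0005],0.05],[[0,0,0],[0.015,0,0],0.05],[[0,0,0],[0.007,0,0],0.05],[[0,0,0],[0,0,0],0.05]]'

```text
time: 8.93
ee_pos: [0.6043, 0.2188, 0.0986]
eef_rot: [-8.4, 89.9, -166.0]
ft_force: [-0.2, 0.5, 0.0]
gripper_width: 0.58
```

>>> drive_tool --targets '[[[0,0,0],[0.002,0,0],0.05],[[0,0,0],[0.002,0,0],0.05],[[0,0,0],[0.001,0,0],0.05],[[0,0,0],[0,0,0],0.05]]'

```text
time: 9.27
ee_pos: [0.6048, 0.2189, 0.0946]
eef_rot: [-167.4, 90.0, 35.0]
ft_force: [-0.4, -0.1, 0.7]
gripper_width: 0.586
```

>>> drive_tool --targets '[[[0,0,0],[0.002,0,0],0.05],[[0,0,0],[0.002,0,0],0.05],[[0,0,0],[0,0,0],0.05]]'

```text
time: 9.52
ee_pos: [0.6047, 0.2189, 0.0901]
eef_rot: [-149.7, 90.0, 52.7]
ft_force: [-0.1, -0.7, 0.5]
gripper_width: 0.585
```

>>> drive_tool --targets '[[[0,0,0],[0.002,0,0],0.05],[[0,0,0],[0.002,0,0],0.05],[[0,0,0],[0,0,0],0.05]]'

```text
time: 9.77
ee_pos: [0.6048, 0.219, 0.0863]
eef_rot: [-165.9, 90.0, 36.5]
ft_force: [-1.5, -0.4, 6.4]
gripper_width: 0.584
```

>>> drive_tool --targets '[[[0,0,0],[0.002,0,0],0.05],[[0,0,0],[0.002,0,0],0.05],[[0,0,0],[0.001,0,0],0.05],[[0,0,0],[0,0,0],0.05]]'

```text
time: 10.1
ee_pos: [0.6048, 0.2189, 0.082]
eef_rot: [-170.8, 90.0, 31.6]
ft_force: [-2.9, -0.9, 11.4]
gripper_width: 0.587
```

>>> drive_tool --targets '[[[0,0,0],[0.001,0,0],0.05],[[0,0,0],[0.001,0,0],0.05],[[0,0,0],[0,0,0],0.05]]'

```text
time: 10.35
ee_pos: [0.6049, 0.219, 0.0817]
eef_rot: [-172.2, 89.9, 30.2]
ft_force: [-12.6, -4.7, 40.4]
gripper_width: 0.585
```

>>> drive_tool --targets '[[[0,0,0],[-0.0015,0,0],0.05],[[0,0,0],[0,0,0],0.05],[[0,0,0],[0,0,0],0.05],[[0,0,0],[0,0,0],0.05],[[0,0,0],[0,0,0],0.05],[[0,0,0],[0,0,0],0.05],[[0,0,0],[0,0,0],0.05],[[0,0,0],[0,0,0],0.05]]'

```text
time: 11.02
ee_pos: [0.6048, 0.2189, 0.0819]
eef_rot: [-172.9, 90.0, 29.5]
ft_force: [-6.6, -3.2, 19.6]
gripper_width: 0.589
```

```bash
python3 - <<'E'
from h import *
o=r.observe(); print(o["ee_pos"],o["ft_force"],o["ft_torque"])
f=grab_frame("scene"); a=np.ascontiguousarray(f["frame"][160:240,340:450,::-1])
cv2.imwrite("pics/c5.png",cv2.resize(a,None,fx=6,fy=6,interpolation=2))
E
```

```text
[0.60482901 0.21893931 0.08191531] [-6.61546136 -3.2272854  19.63542518] [-0.39702413  1.38545773 -0.04182551]
```

View pics/c5.png

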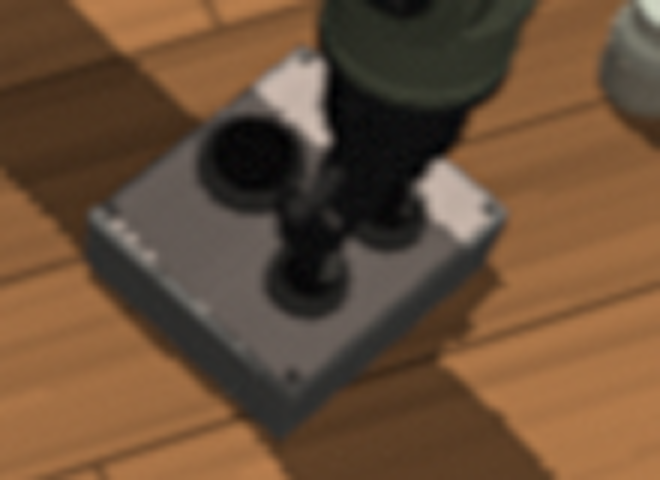

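Each fingertip is on a start cap, with both caps flush with their collars and the stop button clear. The force is about 20 N with a small moment, so both buttons carry more than their 6 N bottoming force. I'll hold here.

>>> drive_tool --targets '[[[0,0,0],[0,0,0],0.05],[[0,0,0],[0,0,0],0.05],[[0,0,0],[0,0,0],0.05],[[0,0,0],[0,0,0],0.05],[[0,0,0],[0,0,0],0.05],[[0,0,0],[0,0,0],0.05],[[0,0,0],[0,0,0],0.05],[[0,0,0],[0,0,0],0.05]]'

```text
time: 11.73
ee_pos: [0.6048, 0.219, 0.0819]
eef_rot: [-169.0, 90.0, 33.4]
ft_force: [-5.3, -1.1, 21.2]
gripper_width: 0.588
```

>>> drive_tool --targets '[[[0,0,0],[0,0,0],0.05],[[0,0,0],[0,0,0],0.05],[[0,0,0],[0,0,0],0.05],[[0,0,0],[0,0,0],0.05],[[0,0,0],[0,0,0],0.05],[[0,0,0],[0,0,0],0.05],[[0,0,0],[0,0,0],0.05],[[0,0,0],[0,0,0],0.05]]'

```text
time: 12.4
ee_pos: [0.6048, 0.219, 0.0819]
eef_rot: [-171.3, 90.0, 31.1]
ft_force: [-5.5, -1.7, 20.6]
gripper_width: 0.584
```

>>> drive_tool --targets '[[[0,0,0],[0,0,0],0.05],[[0,0,0],[0,0,0],0.05],[[0,0,0],[0,0,0],0.05],[[0,0,0],[0,0,0],0.05],[[0,0,0],[0,0,0],0.05],[[0,0,0],[0,0,0],0.05],[[0,0,0],[0,0,0],0.05],[[0,0,0],[0,0,0],0.05]]'

```text
time: 13.07
ee_pos: [0.6048, 0.219, 0.0819]
eef_rot: [-171.6, 90.0, 30.8]
ft_force: [-5.9, -1.5, 21.1]
gripper_width: 0.589
```

>>> drive_tool --targets '[[[0,0,0],[0,0,0],0.05],[[0,0,0],[0,0,0],0.05],[[0,0,0],[0,0,0],0.05],[[0,0,0],[0,0,0],0.05],[[0,0,0],[0,0,0],0.05],[[0,0,0],[0,0,0],0.05],[[0,0,0],[0,0,0],0.05],[[0,0,0],[0,0,0],0.05]]'

```text
time: 13.73
ee_pos: [0.6048, 0.219, 0.0819]
eef_rot: [-169.9, 90.0, 32.5]
ft_force: [-6.4, -1.9, 20.7]
gripper_width: 0.585
```

>>> drive_tool --targets '[[[0,0,0],[0,0,0],0.05],[[0,0,0],[0,0,0],0.05],[[0,0,0],[0,0,0],0.05],[[0,0,0],[0,0,0],0.05],[[0,0,0],[0,0,0],0.05],[[0,0,0],[0,0,0],0.05],[[0,0,0],[0,0,0],0.05],[[0,0,0],[0,0,0],0.05]]'

```text
time: 14.4
ee_pos: [0.6048, 0.219, 0.0819]
eef_rot: [-170.9, 90.0, 31.5]
ft_force: [-6.6, -2.1, 21.0]
gripper_width: 0.587
```

>>> drive_tool --targets '[[[0,0,0],[-0.01,0,0],0.05],[[0,0,0],[-0.02,0,0],0.05],[[0,0,0],[-0.03,0,0],0.05],[[0,0,0],[-0.03,0,0],0.05],[[0,0,0],[-0.03,0,0],0.05],[[0,0,0],[-0.01,0,0],0.05],[[0,0,0],[0,0,0],0.05]]'

```text
time: 14.98
ee_pos: [0.6055, 0.2192, 0.2134]
eef_rot: [-179.8, 89.8, 22.6]
ft_force: [-0.3, -0.3, -0.5]
gripper_width: 0.582
```

```bash
python3 - <<'E'
from h import *
o=r.observe(); print(o["time"],o["ee_pos"],o["ft_force"])
f=grab_frame("scene"); save(f,"s6.png")
s=spot_point("hood_push","scene")[:1]; print([(x["p"],atz(f,x["pixel"],.131).round(4)) for x in s])
cv2.imwrite("pics/c6.png",cv2.resize(cv2.imread("pics/s6.png")[130:310,160:480],None,fx=2.5,fy=2.5,interpolation=2))
E
```

```text
14.9833 [0.60547332 0.21915891 0.21337323] [-0.3286964  -0.30214341 -0.48671354]
[(0.91, array([ 0.5429, -0.176 ,  0.131 ]))]
```

View pics/c6.png

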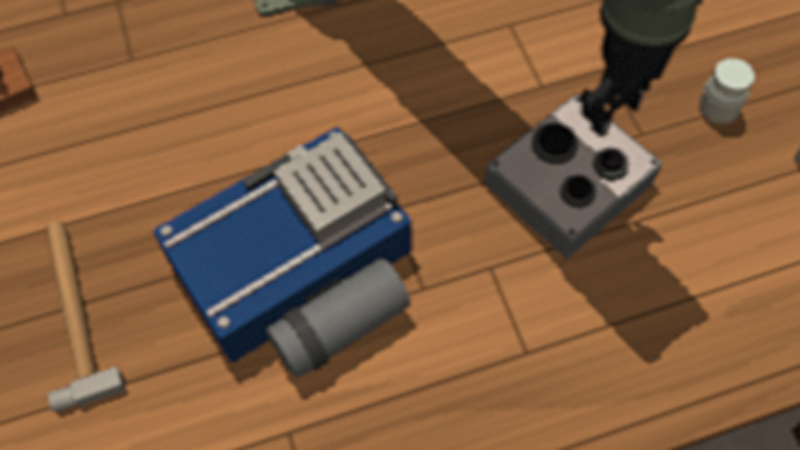

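The scene shows the hood over the die, the console buttons back up, and the hammer and jar in place. One check of the hood from the top camera before handing in.

```bash
sed -n '/^b=/,$p' m.py > tail.py; (sed '/^m=best/,$d' m.py; cat tail.py) > m2.py; python3 m2.py; python3 - <<'E'
from h import *
f=grab_frame("top"); save(f,"t7.png"); cv2.imwrite("pics/c7.png",cv2.resize(cv2.imread("pics/t7.png")[160:280,300:460],None,fx=5,fy=5,interpolation=2)[:600,:800])
for s in spot_point("hood_push","top")[:1]: print(s["p"],atz(f,s["pixel"],.131))
E
```

```text
press (array([ 0.5489, -0.1908]), array([0.1835, 0.2858]), 15.83)
hood 1580 (array([ 0.5306, -0.123 ]), array([0.1071, 0.1034]), 15.74)
hoodcol 1662 (array([ 0.527 , -0.1237]), array([0.1146, 0.1043]), 15.39)
0.56 [ 0.54424275 -0.17682036  0.131     ]
```

View pics/c7.png

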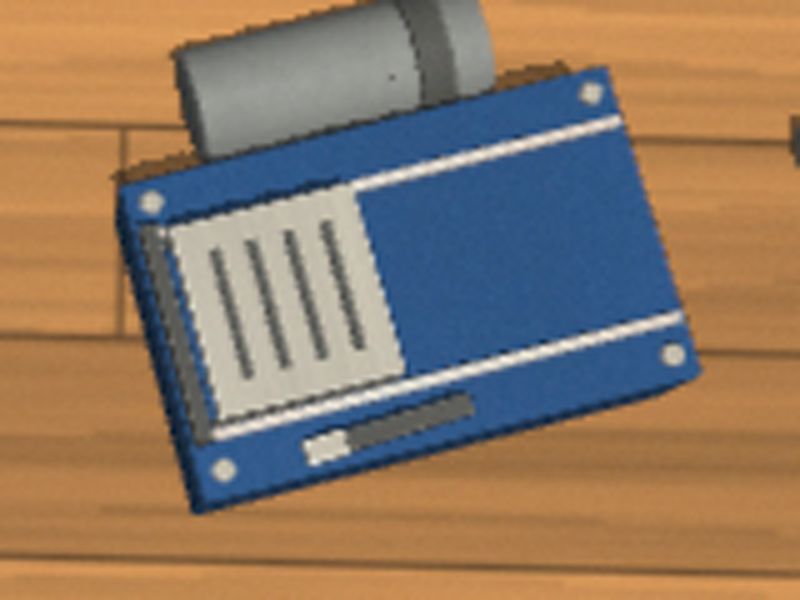

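The hood's rear face is at press y of about +20 mm. The task gives 70 mm of clear deck plus 90 mm of travel, which puts fully shut at +20 mm exactly. The chisel is undisturbed.

```bash
python3 -c "
from bench import r
print(r.observe()['ft_force']); r.sign_off()"
```

```text
[-0.0137279   0.28190398 -0.38137822]
the job is handed in; nothing more can be done
```

I pushed the hood fully home, held both start buttons down together for over 4 s, let go, and handed the job in at about 15 s on the robot clock.

- **Hood:** I pushed it about 65 mm with the shut fingertips until it hit a hard stop, where the force rose to about 54 N with no further motion. Afterwards, both the picture and the tool position put the rear face at press y of about +20 mm, which is where the given sizes put fully shut.
- **Buttons:** Both start buttons were bottomed from about 10.1 s to 14.4 s at roughly 20 N in all. The moment reading and a picture showed both caps carrying load. They were back up after I let go.
- **Left alone:** The stop button was not touched, and the chisel, hammer and jar looked undisturbed. The blank is now under the hood, so I could not see it at the end.
- **At hand-in:** The arm was clear, touching nothing, with wrist force near zero.

Two things were off:
- **Hood position:** The `hood_push` network readings after the push scattered by about 14 mm, so I relied on the mask and the contact position instead.
- **Press force:** The fingertip force peaked briefly at about 40 N vertically (about 43 N in all) while the buttons bottomed, before I eased off.

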